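Sort the returned discs into their trays

ROBOT

A 6-joint arm with a two-finger parallel gripper is mounted at the origin on the work surface; the furniture and walls round the work are solid. World frame = base frame: x ahead of the robot, y to its left, z up, the work surface at z = 0. Lengths are in m, angles in degrees, forces in N, time in s.
With the tool pointing down it reaches from about 0.4 to 0.825 m from the base axis. Payload 7 kg.
Tool frame: the origin (TCP) lies on the centre line of the jaws, within the pads' length; the fingertips stand 19 mm ahead of it and the grasp point (between the pads) is the TCP (r.tip_extent is the distance from the TCP to the fingertips, in m); z points along the fingers, y is the line along which they close (so a half turn about z gives the same grasp; the last joint's range is limited). The gripper opens to 88 mm and grips with 3 to 60 N. Pads are 19 mm wide; open, the fingers measure 130 mm over their backs; the gripper's body (78 mm by 193 mm) begins 47 mm behind the grasp point.
Start: joints at [-54.654, 20.546, 0.682, 0, -70.136, -16.507], TCP at [0.218, -0.639, 0.246] pointing down, gripper open.
Joint ranges: [-176.03, 176.03], [-82.01, 121.73], [-58.28, 71.71], [-173.87, 95.51], [-174.79, -0.11], [-173.66, 173.66]. Speed limits (degrees/s): [136.94, 136.94, 172.46, 180, 180, 180].

INTERFACE

Orientations are given as [roll, pitch, yaw] about the fixed x, y, z axes, in that order (R = Rz(yaw) Ry(pitch) Rx(roll)).
In Python, from plant import r gives the robot as it stands. The module is installed in compiled form; this text tells all that it offers.
- The arm moves only by the tool jog_arm, never from a script. Its argument "deltas" is a list that holds one entry, the list of rows, each a list of 5 numbers: the opening, from -1 (shut) to 1 (fully open), then the shift along the world's x, y, z in cm, then the turn about the world's z in rad. In form: [[[claw, dx, dy, dz, turn], ...]]. A call has 1 to 8 rows; each row shifts and turns the commanded pose from where the row before left it; what a row does not reach is not made up. A row lasts 1/8 s, in which the tool goes at most 62.5 mm and 10.7 degrees, less where a joint would pass 70% of its speed; a pose out of reach is approached as far as the arm can. A call with a gripper value outside its range is refused whole. The fingers move at their own pace and stop on an object; "force" is the grip in N (left out, the last holds). Time passes only in rows, so rows that do not move let the fingers close. It gives the time, the measured TCP pose, the force, the opening and the grip force at its end, in the units of the state.
- r.get_state(): the state, without advancing time (a new reading comes with each control period).
- r.capture(name): name is "scene" or "top" or "wrist"; returns the picture (384x512x3 uint8, blue, green, red); there is no depth.
- r.camera_info(name): a dict with "fx", "fy", "cx", "cy" (pixels), "view" (4x4, takes a point from world to camera coordinates). Camera axes: x right, y up, looking along -z (the intrinsics and any distortion apply to the point x, -y, -z); pixel columns grow to the right and rows downward; lengths in m; the calibration is good to about 2 mm. A picture is of the moment at which its call begins: read the wrist's pose just before it. camera_info takes no time and is no camera call; for the wrist camera it gives the pose at the moment of the call.
- r.close_job(): hands the job in; it is judged then, once.
The state is a dict: "time_s": time; "joints": joint angles; "qd": joint speeds; "joint_torque": joint torques, N m; "tcp_pos": TCP position; "eef_rot": TCP orientation; "contact_force": force on the tool from outside, world axes, zero at the start; "moment": the same for the moment, N m; "gripper_width": finger opening in m; "gripper_force": force on a finger pad.
Only numpy, scipy, OpenCV 4.12 (cv2) and the standard library are available. Lean on these libraries where they do the work, as an engineer would, in place of code of your own. Each camera call takes 0.05 s, during which the arm holds its last target. There are 200 camera calls.

TASK

Sort the four returned disc cases: take each one out of the wire returns rack and stand it in the grey tray whose card has the same colour as the label on its spine (red film, yellow music, green game, violet audiobook). Stand each case upright on its long edge, spine uppermost as it was, right down on the tray's floor, and set it down rather than let it drop.

Things in the scene. Friction and masses are not known exactly. Their poses are not given: they have to be found in the camera images.
- film_case: film disc: black case with a dark blue and orange sleeve, RED label across the spine. Rigid box 190 long x 16 thick x 135 mm high, under 0.3 kg, standing on its long edge in a slot of the returns rack, spine uppermost. Origin: centre of its underside; x along its length, y across its thickness (grip across y, near the top), z up to the spine. Either way round will do.
- music_case: music disc: the shortest case, clear grey with a teal and cream sleeve, YELLOW label across the spine. Rigid box 142 long x 14 thick x 125 mm high, under 0.3 kg, standing on its long edge in a slot of the returns rack, spine uppermost. Origin: centre of its underside; x along its length, y across its thickness (grip across y, near the top), z up to the spine. Either way round will do.
- game_case: console game: bright blue case with a navy and orange sleeve, GREEN label across the spine. Rigid box 170 long x 16 thick x 130 mm high, under 0.3 kg, standing on its long edge in a slot of the returns rack, spine uppermost. Origin: centre of its underside; x along its length, y across its thickness (grip across y, near the top), z up to the spine. Either way round will do.
- audiobook_case: audiobook: the thick cream case with a brown and cream sleeve, VIOLET label across the spine. Rigid box 165 long x 24 thick x 130 mm high, under 0.3 kg, standing on its long edge in a slot of the returns rack, spine uppermost. Origin: centre of its underside; x along its length, y across its thickness (grip across y, near the top), z up to the spine. Either way round will do.
- film_tray: Fixed grey open tray with a RED card on its front (-x) end, for the film case. Inside 206 x 32 mm (x by y); floor 4 mm, walls 3 mm thick, rims 74 mm high at the ends; the card projects 26 mm. A strip of that colour is on the far end. Origin: centre of its underside, on the table; x along it, away from the robot, z up. A seated case has its underside 4 mm above this origin.
- music_tray: Fixed grey open tray with a YELLOW card on its front (-x) end, for the music case. Inside 158 x 30 mm (x by y); floor 4 mm, walls 3 mm thick, rims 74 mm high at the ends; the card projects 26 mm. A strip of that colour is on the far end. Origin: centre of its underside, on the table; x along it, away from the robot, z up. A seated case has its underside 4 mm above this origin.
- game_tray: Fixed grey open tray with a GREEN card on its front (-x) end, for the game case. Inside 186 x 32 mm (x by y); floor 4 mm, walls 3 mm thick, rims 74 mm high at the ends; the card projects 26 mm. A strip of that colour is on the far end. Origin: centre of its underside, on the table; x along it, away from the robot, z up. A seated case has its underside 4 mm above this origin.
- audiobook_tray: Fixed grey open tray with a VIOLET card on its front (-x) end, for the audiobook case. Inside 181 x 40 mm (x by y); floor 4 mm, walls 3 mm thick, rims 74 mm high at the ends; the card projects 26 mm. A strip of that colour is on the far end. Origin: centre of its underside, on the table; x along it, away from the robot, z up. A seated case has its underside 4 mm above this origin.
- returns_rack: Fixed returns rack: dark steel base 140 x 248 mm, upper face 6 mm above the table; four slots at y = -93, -31, +31, +93 mm, each between two steel wire hoops along x, 28 mm clear apart and 88 mm high. One case stands in each slot. Origin: centre of its underside; x along the cases, y across the slots, z up.

How it is judged:
By the outcome, as a careful person would: the job done as asked, in the order asked, and still so for the second after the job is handed in, with the robot touching nothing.
It also fails if it takes over 125 s, if anything falls off the work surface, if the arm or the gripper's body presses on something with over 40 N, if the wrist force passes 120 N, or if a joint passes its speed limit or range.

## Working session

There is one attempt and no reset: what is moved stays moved. The work goes in short steps, Python scripts to look and compute and a tool call to move; the robot and the scene stay as the last step left them, time stands still between calls to the robot, and variables do not carry over. Pictures are saved under pics/ and viewed, at most 14 in all, crops included, and the job is handed in when it is done.

Besides the shell and the picture viewer there is one more tool, called after "Request:" as name(argument=value, ...), one argument or row to a line, values as JSON. jog_arm: Moves the arm, as the interface text tells. Its arguments: {"type":"object","properties":{"deltas":{"type":"array"},"force":{"type":"number"}},"required":["deltas"]}

```bash
mkdir -p pics
python3 - <<'E'
from plant import r
import cv2,numpy as np
for n in("scene","top"):
    im=r.capture(n); cv2.imwrite(f"pics/{n}0.png",im)
    c=r.camera_info(n); print(n,{k:np.round(v,4).tolist() if not isinstance(v,str) else v for k,v in c.items()})
print(r.get_state())
E
```

```text
scene {'fx': 443.5405, 'fy': 443.5405, 'cx': 248.2542, 'cy': 189.7185, 'view': [[-0.3967, -0.9179, 0.0106, 0.1796], [0.7215, -0.3047, 0.6217, -0.3256], [-0.5675, 0.2543, 0.7832, -1.0239], [0.0, 0.0, 0.0, 1.0]]}
top {'fx': 476.0442, 'fy': 476.0442, 'cx': 256.5423, 'cy': 195.8659, 'view': [[0.0044, -1.0, -0.0054, 0.0003], [0.9963, 0.0039, 0.0861, -0.4121], [-0.0861, -0.0058, 0.9963, -1.3428], [0.0, 0.0, 0.0, 1.0]]}
{'time_s': 0.1, 'joints': array([-5.46552753e+01,  2.05883906e+01,  6.40396488e-01, -1.75069532e-02,
       -7.01358625e+01, -1.65042038e+01]), 'qd': array([-0.02274765, -0.00096257,  0.15782431,  0.11266561, -0.00078027,
       -0.03861205]), 'joint_torque': array([-4.00059638e-03, -5.84163845e+01,  2.93751705e+01,  7.01570928e+00,
        1.01038237e-02, -5.39826624e-05]), 'tcp_pos': array([ 0.21780209, -0.63847621,  0.24471555]), 'eef_rot': array([ 1.79914922e+02, -8.04414167e-03, -1.61165434e+02]), 'contact_force': array([-0.49107779, -1.31805606, -0.58935527]), 'moment': array([-0.00900653,  0.00345467, -0.07200126]), 'gripper_force': 0.0, 'gripper_width': 0.08764505388642616}
```

View pics/scene0.png

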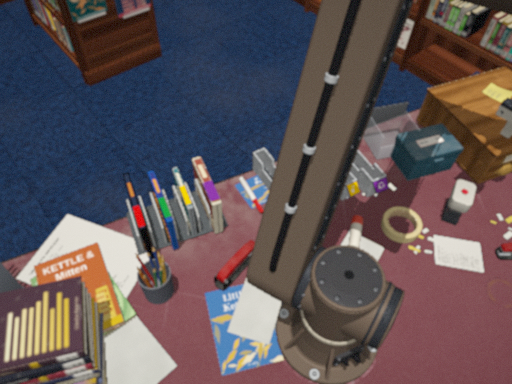

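View pics/top0.png

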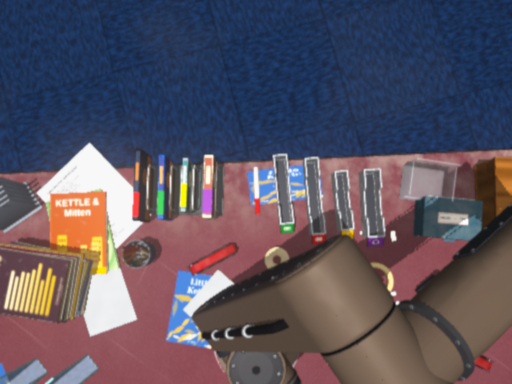

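The top picture shows the rack at cols 130-220, rows 150-220 (order from left: film, game, music, audiobook). The trays are at cols 272-385, rows 153-245 (green, red, yellow, violet cards). I'll enlarge both regions.

Run:
```python
import cv2,numpy as np
im=cv2.imread("pics/top0.png")
a=im[145:245,125:225];b=im[145:255,265:395]
cv2.imwrite("pics/cropA.png",cv2.resize(a,None,fx=6,fy=6,interpolation=cv2.INTER_CUBIC))
cv2.imwrite("pics/cropB.png",cv2.resize(b,None,fx=5,fy=5,interpolation=cv2.INTER_CUBIC))
```

```text
(no output)
```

View pics/cropA.png

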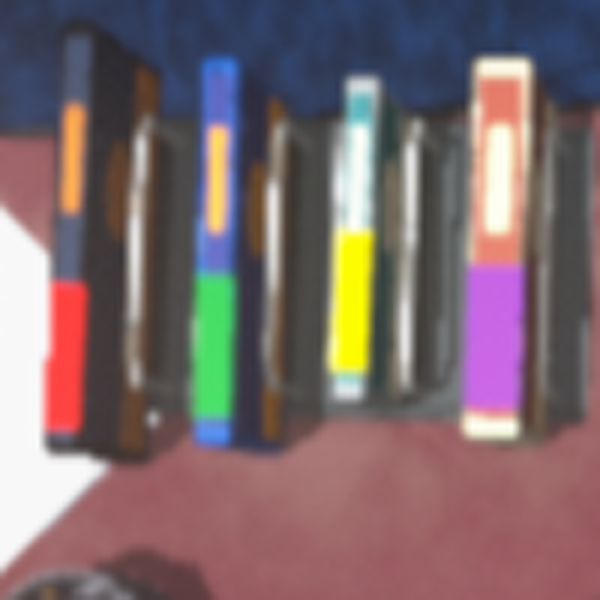

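View pics/cropB.png

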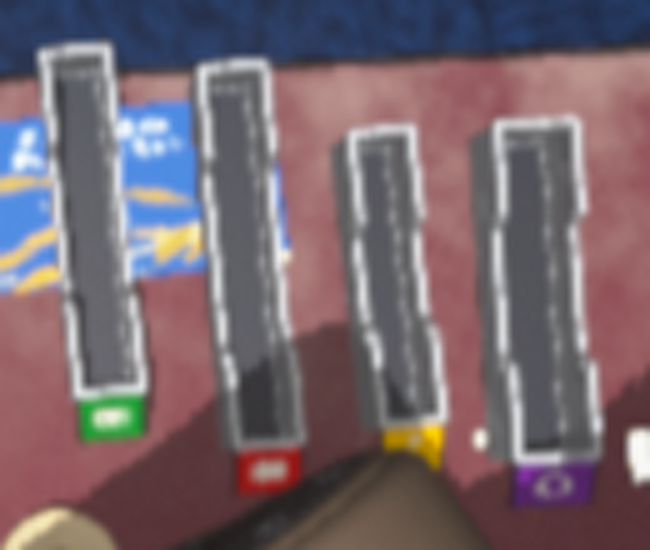

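Crop A gives the spine outlines: film label at cols 47-87, game 195-240, music 330-380, audiobook 463-532. Crop B gives all four tray rims cleanly, with corners readable to about 2 px at 5x. Now I'll ray-cast them at the known heights.

```bash
cat > h.py <<'E'
import numpy as np
def ray(c,u,v,z):
    V=np.array(c["view"]);R=V[:3,:3];o=-R.T@V[:3,3]
    d=R.T@np.array([(u-c["cx"])/c["fx"],-(v-c["cy"])/c["fy"],-1])
    return (o+d*(z-o[2])/d[2])
E
python3 - <<'E'
from plant import r
from h import *
c=r.camera_info("top"); print({k:v for k,v in c.items() if k not in("view",)})
def go(n,pts,s,off,z):
    P=np.array([ray(c,(u+.5)/s-.5+off[0],(v+.5)/s-.5+off[1],z)[:2] for u,v in pts])
    far=(P[0]+P[1])/2;near=(P[2]+P[3])/2;d=far-near
    print(n,"cen",((far+near)/2*1e3).round(1),"len",(np.linalg.norm(d)*1e3).round(1),"wid",np.round([np.linalg.norm(P[0]-P[1])*1e3,np.linalg.norm(P[2]-P[3])*1e3],1),"yaw",np.degrees(np.arctan2(d[1],d[0])).round(2))
B=dict(game=[(40,50),(112,45),(146,393),(77,398)],film=[(198,66),(268,61),(303,441),(232,446)],music=[(350,132),(413,127),(444,420),(382,424)],audio=[(495,124),(578,119),(600,457),(518,461)])
for n,p in B.items(): go("tray "+n,p,5,(265,145),.074)
A=dict(film=([(57,30),(97,30),(84,447),(45,447)],.141),game=([(203,60),(240,60),(231,442),(193,442)],.136),music=([(347,78),(381,78),(364,398),(331,398)],.131),audio=([(476,60),(531,60),(521,436),(464,436)],.136))
for n,(p,z) in A.items(): go("case "+n,p,6,(125,145),z)
E
```

```text
{'fx': 476.04422289014013, 'fy': 476.04422289014013, 'cx': 256.5423176312116, 'cy': 195.86590531545912}
tray game cen [427.3 -71.7] len 192.7 wid [39.8 37.7] yaw 5.77
tray film cen [ 410.2 -157.3] len 209.6 wid [38.7 38.7] yaw 4.82
tray music cen [ 398.  -237.6] len 161.2 wid [34.8 33.8] yaw 5.48
tray audio cen [ 390.5 -319.7] len 185.1 wid [45.7 44.6] yaw 2.84
case film cen [431.  314.8] len 182.3 wid [17.5 16.9] yaw -0.21
case game cen [426.2 252.2] len 167.5 wid [16.2 16.5] yaw -0.17
case music cen [432.6 192.4] len 141.0 wid [15.  14.4] yaw -1.93
case audio cen [428.  129.5] len 164.8 wid [24.1 24.7] yaw -0.91
```

Request:
jog_arm(
  deltas=[
    [[-0.1,2.4,4.6,1.3,-0.043],[-0.1,2.4,4.6,1.3,-0.043],[-0.1,2.4,4.6,1.3,-0.043],[-0.1,2.4,4.6,1.3,-0.043],[-0.1,2.4,4.6,1.3,-0.043],[-0.1,2.4,4.6,1.3,-0.043],[-0.1,2.4,4.6,1.3,-0.043],[-0.1,2.4,4.6,1.3,-0.043]],
  ],
  force=20,
)

```text
time_s: 1.1
tcp_pos: [0.4102, -0.2692, 0.3499]
eef_rot: [180.0, -0.0, 179.0]
contact_force: [0.5, -0.2, 0.8]
gripper_width: 0.0394
gripper_force: 0.0
```

Run:
```python
from plant import r
import cv2,numpy as np,pickle
c=r.camera_info("wrist"); im=r.capture("wrist"); cv2.imwrite("pics/w1.png",im); pickle.dump(c,open("w1.pkl","wb"))
V=c["view"]; print(np.round(-V[:3,:3].T@V[:3,3],3),np.round(V[:3,:3],3).tolist(),c.keys(),r.get_state()["tcp_pos"])
```

```text
[ 0.33  -0.267  0.49 ] [[0.017, 1.0, 0.0], [-0.957, 0.016, -0.29], [-0.29, 0.005, 0.957]] dict_keys(['fx', 'fy', 'cx', 'cy', 'view']) [ 0.4128406  -0.26600554  0.35167922]
```

View pics/w1.png

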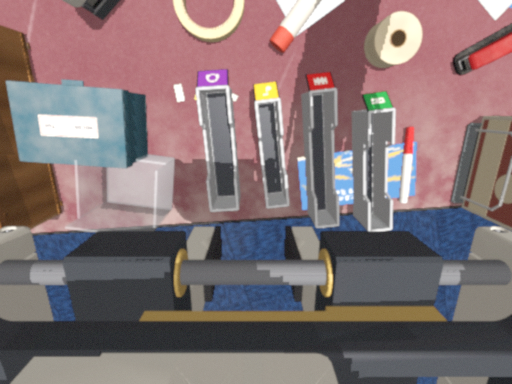

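The wrist picture shows all four trays: violet at cols 197-239, yellow 254-288, red 303-340, green 352-395, between rows 70 and 230. I'll zoom in for a second measurement.

Run:
```python
import cv2
im=cv2.imread("pics/w1.png")[80:235,190:400]
cv2.imwrite("pics/w1c.png",cv2.resize(im,None,fx=3.8,fy=3.8,interpolation=cv2.INTER_CUBIC)[:600,:800])
```

```text
(no output)
```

View pics/w1c.png

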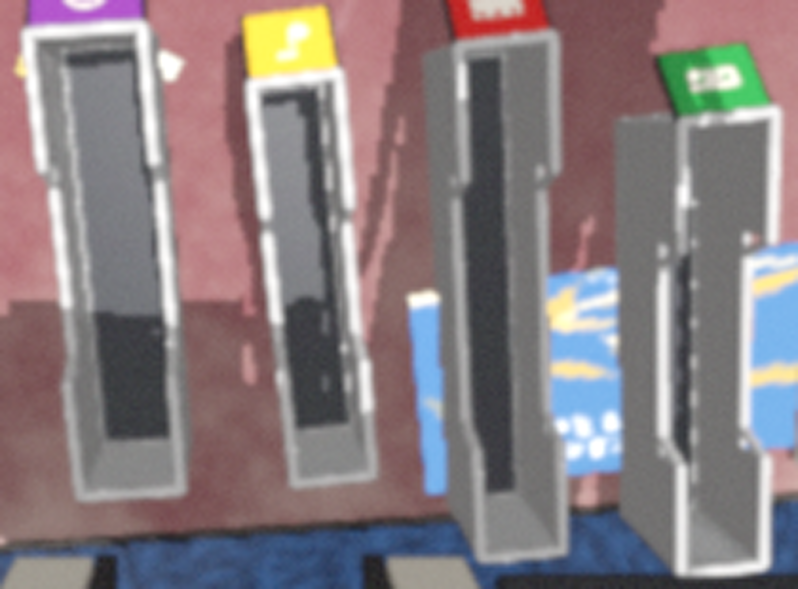

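Request:
jog_arm(
  deltas=[
    [[-0.1,0,6,0,0],[-0.1,0,6,0,0],[-0.1,0,6,0,0],[-0.1,0,6,0,0],[-0.1,0,6,0,0],[-0.1,0,6,0,0],[-0.1,0,6,0,0],[-0.1,0,6,0,0]],
  ],
)

```text
time_s: 2.15
tcp_pos: [0.4093, 0.2111, 0.3497]
eef_rot: [180.0, 0.0, 179.2]
contact_force: [1.5, -0.4, 0.3]
gripper_width: 0.0398
gripper_force: 0.0
```

Run:
```python
from plant import r
import cv2,numpy as np,pickle
c=r.camera_info("wrist"); im=r.capture("wrist"); cv2.imwrite("pics/w2.png",im); pickle.dump(c,open("w2.pkl","wb"))
s=r.get_state();print(s["tcp_pos"],s["qd"])
```

```text
[0.40988343 0.21628299 0.34876209] [-4.17693434 -1.10016964 -2.67545503  0.10271419 -0.89659709  7.97584539]
```

View pics/w2.png

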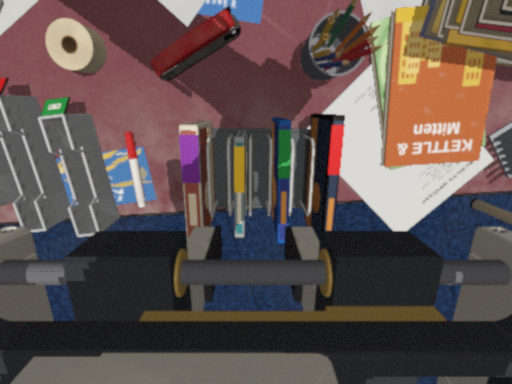

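Run:
```python
import pickle,cv2
from h import *
c=pickle.load(open("w1.pkl","rb"))
def go(n,pts,s,off,z):
    P=np.array([ray(c,(u+.5)/s-.5+off[0],(v+.5)/s-.5+off[1],z)[:2] for u,v in pts])
    far=(P[0]+P[1])/2;near=(P[2]+P[3])/2;d=far-near
    print(n,"cen",((far+near)/2*1e3).round(1),"len",(np.linalg.norm(d)*1e3).round(1),"wid",np.round([np.linalg.norm(P[0]-P[1])*1e3,np.linalg.norm(P[2]-P[3])*1e3],1),"yaw",np.degrees(np.arctan2(d[1],d[0])).round(2))
T=dict(audio=[(76,497),(187,494),(148,25),(24,33)],music=[(291,484),(375,477),(341,72),(246,80)],film=[(477,560),(567,553),(558,33),(458,42)],game=[(679,573),(771,567),(778,108),(677,117)])
for n,p in T.items(): go(n,p,3.8,(190,80),.074)
im=cv2.imread("pics/w2.png")[105:250,165:355]
cv2.imwrite("pics/w2c.png",cv2.resize(im,None,fx=4,fy=4,interpolation=cv2.INTER_CUBIC))
```

```text
audio cen [ 391.4 -319.5] len 185.0 wid [47.  46.3] yaw 2.56
music cen [ 397.7 -238.4] len 162.5 wid [35.4 35.8] yaw 5.75
film cen [ 409.6 -157.5] len 210.8 wid [38.7 37.2] yaw 4.91
game cen [427.6 -70.9] len 190.9 wid [39.5 38.1] yaw 6.4
```

View pics/w2c.png

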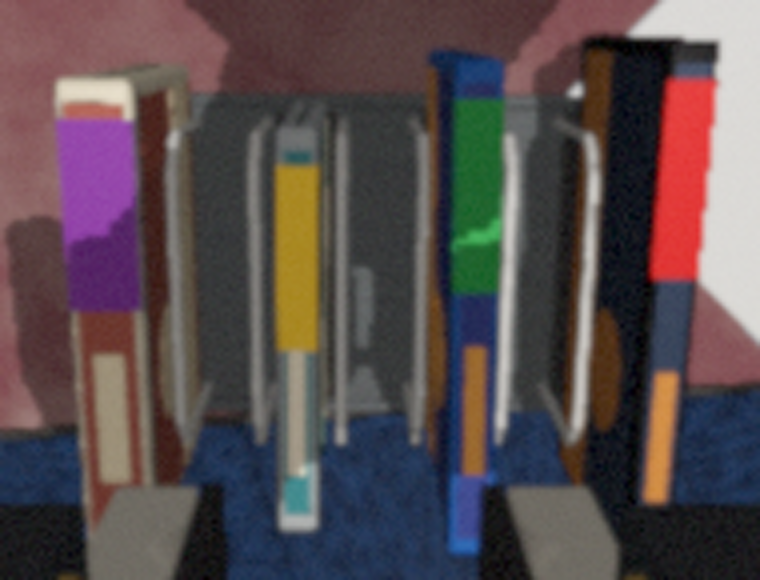

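Trays agree within 1 mm across the two views. In this crop the near spine ends are visible (film row ~43 at cols 681-718, game row 60, music row 123, audiobook row 82). I'll use these, with the known lengths, to check the case centres.

Run:
```python
import pickle
from h import *
c=pickle.load(open("w2.pkl","rb"))
D=dict(film=((677,43),(718,45),(640,503),(672,503),.141,.190),game=((447,60),(502,58),(449,552),(478,552),.136,.170),music=((276,127),(318,127),(277,530),(318,530),.131,.142),audio=((57,83),(134,80),(87,500),(154,485),.136,.165))
for n,(a,b,e,f,z,L) in D.items():
    q=[ray(c,(u+.5)/4-.5+165,(v+.5)/4-.5+105,z)[:2] for u,v in(a,b,e,f)]
    near=(q[0]+q[1])/2;far=(q[2]+q[3])/2;d=far-near;l=np.linalg.norm(d)
    print(n,"near",(near*1e3).round(1),"cen",((near+d/l*L/2)*1e3).round(1),"seenlen",(l*1e3).round(1),"w",(np.linalg.norm(q[0]-q[1])*1e3).round(1),"yaw",np.degrees(np.arctan2(d[1],d[0])).round(2))
from plant import r
s=r.get_state();print(s["tcp_pos"],s["eef_rot"])
```

```text
film near [337.9 318.2] cen [432.9 316.5] seenlen 152.4 w 12.6 yaw -1.03
game near [341.5 250.8] cen [426.5 250.3] seenlen 169.0 w 17.1 yaw -0.33
music near [361.8 194.9] cen [432.8 192.9] seenlen 141.7 w 13.4 yaw -1.62
audio near [346.5 132.7] cen [429.  131.1] seenlen 139.3 w 24.1 yaw -1.15
[0.40988343 0.21628299 0.34876209] [ 1.79950316e+02 -1.02373452e-02  1.79232158e+02]
```

Request:
jog_arm(
  deltas=[
    [[-0.1,1.2,5.4,0,0],[-0.1,1.1,5.3,0,0],[-0.1,0,0,-4.5,0],[-0.1,0,0,-4.5,0],[-0.1,0,0,-4.5,0],[-0.1,0,0,-4,0],[-0.1,0,0,-2.7,0],[-0.1,0,0,-2,0]],
  ],
)

```text
time_s: 3.2
tcp_pos: [0.4325, 0.3154, 0.1259]
eef_rot: [-179.9, -0.1, 179.1]
contact_force: [0.2, 0.5, 0.3]
gripper_width: 0.0396
gripper_force: 0.0
```

Request:
jog_arm(
  deltas=[
    [[-0.1,0,0,0,0],[-0.1,0,0,0,0]],
  ],
)

```text
time_s: 3.45
tcp_pos: [0.4333, 0.3164, 0.1282]
eef_rot: [180.0, 0.0, 179.1]
contact_force: [-0.2, 0.2, 0.1]
gripper_width: 0.0396
gripper_force: 0.0
```

Request:
jog_arm(
  deltas=[
    [[-1,0,0,0,0],[-1,0,0,0,0],[-1,0,0,0,0],[-1,0,0,0,0],[-1,0,0,0,0]],
  ],
  force=25,
)

```text
time_s: 4.08
tcp_pos: [0.4331, 0.3164, 0.128]
eef_rot: [180.0, 0.0, 179.1]
contact_force: [-1.4, -1.1, 6.2]
gripper_width: 0.016
gripper_force: 25.0
```

Request:
jog_arm(
  deltas=[
    [[-1,0,0,0.5,0],[-1,0,0,1.5,0],[-1,0,0,3,0],[-1,0,0,4,0],[-1,0,0,4,0],[-1,0,0,3,0],[-1,0,0,2,0],[-1,0,0,0,0]],
  ],
)

```text
time_s: 5.08
tcp_pos: [0.4334, 0.3166, 0.3098]
eef_rot: [179.8, 0.1, 179.1]
contact_force: [0.2, 0.2, -1.7]
gripper_width: 0.016
gripper_force: 25.0
```

Run:
```python
from plant import r
import cv2,numpy as np
w=r.capture("wrist");s=r.capture("scene")
cv2.imwrite("pics/w3.png",np.hstack([w[:,100:450],s[60:,80:400][:324].copy() if 0 else cv2.resize(s[60:300,60:300],(384,384))]))
s=r.get_state();print(s["tcp_pos"],s["contact_force"],s["moment"])
```

```text
[0.4325905  0.31593117 0.30729342] [ 0.78548712  0.23103555 -2.40555201] [-0.07122125  0.00996064 -0.01204509]
```

View pics/w3.png

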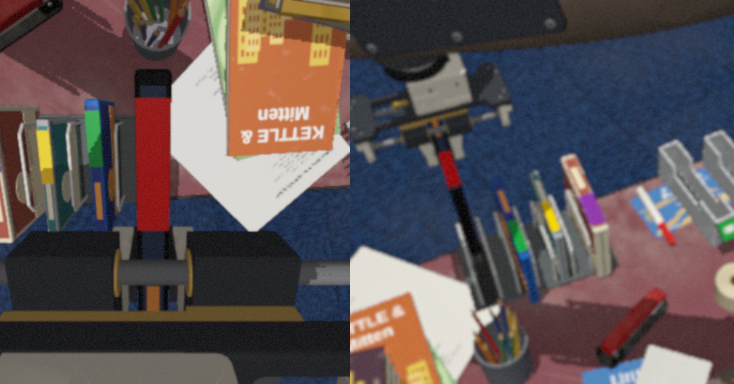

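The film case hangs centred and upright in the jaws, with its near spine edge at about row 70, cols 235-271. I'll check its offset along x.

Run:
```python
from plant import r
from h import *
c=r.camera_info("wrist");t=r.get_state()["tcp_pos"]
for u,v in((235,70),(271,70)): print(ray(c,u,v,.3205)-np.array(t))
```

```text
[-0.09605565 -0.00533746  0.01320658]
[-0.0958148   0.00993109  0.01320658]
```

Request:
jog_arm(
  deltas=[
    [[-1,0,-3,0,0.025],[-1,0,-5,0,0.025],[-1,-0.5,-6,0,0.025],[-1,-0.5,-6,0,0.025],[-1,-0.5,-6,0,0],[-1,-0.5,-6,0,0],[-1,-0.3,-6,0,0],[-1,0,-5,0,0]],
  ],
)

```text
time_s: 6.18
tcp_pos: [0.4087, -0.1158, 0.3069]
eef_rot: [180.0, -0.1, -175.2]
contact_force: [1.4, 0.7, -1.8]
gripper_width: 0.0154
gripper_force: 25.0
```

Request:
jog_arm(
  deltas=[
    [[-1,0,-2.5,0,0],[-1,0,-1.8,0,0],[-1,0,0,-3,0],[-1,0,0,-4,0],[-1,0,0,-4,0],[-1,0,0,-3,0],[-1,0,0,-2,0],[-1,0,0,-1.3,0]],
  ],
)

```text
time_s: 7.18
tcp_pos: [0.4088, -0.1569, 0.1329]
eef_rot: [180.0, -0.2, -175.1]
contact_force: [-0.3, -0.5, -0.9]
gripper_width: 0.0161
gripper_force: 25.0
```

Request:
jog_arm(
  deltas=[
    [[-1,0,0,-0.3,0],[-1,0,0,-0.2,0],[-1,0,0,-0.1,0],[-1,0,0,-0.1,0],[-1,0,0,0,0]],
  ],
)

```text
time_s: 7.8
tcp_pos: [0.41, -0.1568, 0.1278]
eef_rot: [180.0, 0.0, -175.1]
contact_force: [-0.1, 0.4, -1.9]
gripper_width: 0.0162
gripper_force: 25.0
```

Commanded height is now 0.128; I'll creep down to contact.

Request:
jog_arm(
  deltas=[
    [[-1,0,0,-0.1,0],[-1,0,0,-0.1,0],[-1,0,0,0,0]],
  ],
)

```text
time_s: 8.18
tcp_pos: [0.4101, -0.1569, 0.126]
eef_rot: [-180.0, 0.0, -175.1]
contact_force: [-2.1, 0.5, 5.0]
gripper_width: 0.0158
gripper_force: 25.0
```

Request:
jog_arm(
  deltas=[
    [[-0.1,0,0,0,0],[-0.1,0,0,0,0],[-0.1,0,0,0,0],[-0.1,0,0,1,0],[-0.1,0,0,3,0],[-0.1,0,0,4,0],[-0.1,0,0,4,0],[-0.1,0,0,2.4,0]],
  ],
)

```text
time_s: 9.18
tcp_pos: [0.4104, -0.1569, 0.2725]
eef_rot: [-180.0, 0.2, -175.1]
contact_force: [0.7, -0.2, -1.2]
gripper_width: 0.0392
gripper_force: 0.0
```

Request:
jog_arm(
  deltas=[
    [[-0.1,0.5,4,0,-0.03],[-0.1,0.5,6,0,-0.03],[-0.1,0.5,6,0,-0.03],[-0.1,0.5,6,0,-0.02],[-0.1,0.3,6,0,0],[-0.1,0,4,0,0],[-0.1,0,3,0,0],[-0.1,0,0,0,0]],
  ],
)

```text
time_s: 10.18
tcp_pos: [0.4329, 0.1949, 0.27]
eef_rot: [180.0, 0.0, 178.7]
contact_force: [-0.8, -0.4, -0.8]
gripper_width: 0.0396
gripper_force: 0.0
```

Run:
```python
from plant import r
import cv2,numpy as np,pickle
c=r.camera_info("wrist");w=r.capture("wrist");t=r.capture("top");pickle.dump(c,open("w4.pkl","wb"))
cv2.imwrite("pics/w4.png",np.hstack([cv2.resize(w[20:320,130:400],(540,600)),cv2.resize(t[145:255,265:395],(260,220)) if 0 else cv2.resize(t[145:255,300:345],(245,600))]))
print(r.get_state()["tcp_pos"])
```

```text
[0.43276406 0.19317085 0.26987574]
```

View pics/w4.png

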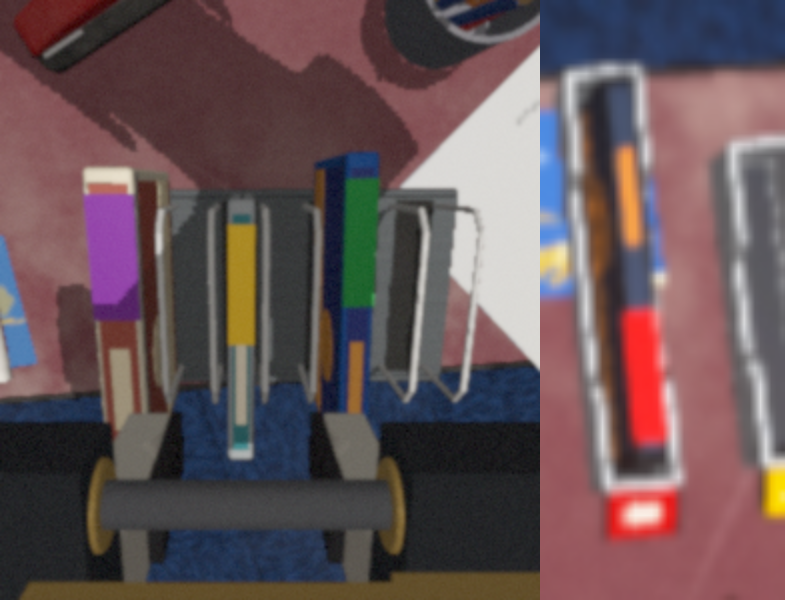

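Film stands inside the red tray, and the music case is centred between the jaws (cols 228-255). Descending on it.

Request:
jog_arm(
  deltas=[
    [[-0.1,0,0,-3,0],[-0.1,0,0,-4,0],[-0.1,0,0,-4,0],[-0.1,0,0,-3,0],[-0.1,0,0,-1.2,0],[-0.1,0,0,0,0],[-0.1,0,0,0,0]],
  ],
)

```text
time_s: 11.15
tcp_pos: [0.4337, 0.1936, 0.1188]
eef_rot: [179.9, 0.1, 178.5]
contact_force: [-0.1, -0.3, -1.0]
gripper_width: 0.0393
gripper_force: 0.0
```

Request:
jog_arm(
  deltas=[
    [[-1,0,0,0,0],[-1,0,0,0,0],[-1,0,0,0,0],[-1,0,0,0,0],[-1,0,0,0,0]],
  ],
)

```text
time_s: 11.78
tcp_pos: [0.433, 0.1933, 0.1178]
eef_rot: [180.0, 0.0, 178.6]
contact_force: [-1.9, -0.9, 5.3]
gripper_width: 0.0141
gripper_force: 25.0
```

Request:
jog_arm(
  deltas=[
    [[-1,0,0,0.5,0],[-1,0,0,1.5,0],[-1,0,0,3,0],[-1,0,0,4,0],[-1,0,0,4,0],[-1,0,0,3,0],[-1,0,0,2,0],[-1,0,-2,0,0]],
  ],
)

```text
time_s: 12.78
tcp_pos: [0.4334, 0.1736, 0.2988]
eef_rot: [179.9, 0.1, 178.6]
contact_force: [0.5, -1.1, -1.3]
gripper_width: 0.0142
gripper_force: 25.0
```

Request:
jog_arm(
  deltas=[
    [[-1,-0.5,-5,0,0.03],[-1,-0.5,-6,0,0.03],[-1,-0.5,-6,0,0.03],[-1,-0.5,-6,0,0.033],[-1,-0.5,-6,0,0],[-1,-0.5,-6,0,0],[-1,-0.5,-4,0,0],[-1,0,-2.1,0,0]],
  ],
)

```text
time_s: 13.78
tcp_pos: [0.3959, -0.2401, 0.2963]
eef_rot: [180.0, -0.1, -174.6]
contact_force: [-0.7, 1.2, -1.3]
gripper_width: 0.0139
gripper_force: 25.0
```

Request:
jog_arm(
  deltas=[
    [[-1,0,0,0,0],[-1,0,0,-3,0],[-1,0,0,-4,0],[-1,0,0,-4,0],[-1,0,0,-3,0],[-1,0,0,-2,0],[-1,0,0,-1,0],[-1,0,0,-0.4,0]],
  ],
)

```text
time_s: 14.78
tcp_pos: [0.3977, -0.2375, 0.1233]
eef_rot: [180.0, -0.0, -174.4]
contact_force: [0.0, -0.3, -0.7]
gripper_width: 0.0138
gripper_force: 25.0
```

Request:
jog_arm(
  deltas=[
    [[-1,0,0,-0.3,0],[-1,0,0,-0.2,0],[-1,0,0,-0.1,0],[-1,0,0,-0.1,0],[-1,0,0,-0.1,0],[-1,0,0,0,0]],
  ],
)

```text
time_s: 15.52
tcp_pos: [0.398, -0.2379, 0.1158]
eef_rot: [-180.0, 0.0, -174.4]
contact_force: [-0.2, -1.0, 2.6]
gripper_width: 0.014
gripper_force: 25.0
```

Request:
jog_arm(
  deltas=[
    [[-0.1,0,0,0,0],[-0.1,0,0,0,0],[-0.1,0,0,0,0],[-0.1,0,0,1,0],[-0.1,0,0,3,0],[-0.1,0,0,4,0],[-0.1,0,0,4,0],[-0.1,0.5,2,3,0]],
  ],
)

```text
time_s: 16.52
tcp_pos: [0.403, -0.2183, 0.2681]
eef_rot: [-180.0, 0.1, -174.5]
contact_force: [0.8, 0.3, 0.5]
gripper_width: 0.0393
gripper_force: 0.0
```

Request:
jog_arm(
  deltas=[
    [[-0.1,0.5,5,0,-0.03],[-0.1,0.5,6,0,-0.03],[-0.1,0.5,6,0,-0.03],[-0.1,0.4,6,0,-0.016],[-0.1,0.4,6,0,0],[-0.1,0,6,0,0],[-0.1,0,6,0,0],[-0.1,0,5.9,0,0]],
  ],
)

```text
time_s: 17.52
tcp_pos: [0.4255, 0.2533, 0.2666]
eef_rot: [179.9, 0.1, 179.6]
contact_force: [0.5, -1.1, 0.5]
gripper_width: 0.0397
gripper_force: 0.0
```

Request:
jog_arm(
  deltas=[
    [[-0.1,0,0,0,0],[-0.1,0,0,-3,0],[-0.1,0,0,-3,0],[-0.1,0,0,0,0]],
  ],
)

```text
time_s: 18.02
tcp_pos: [0.425, 0.2496, 0.2044]
eef_rot: [-179.8, -0.1, 179.5]
contact_force: [0.2, -0.7, 1.2]
gripper_width: 0.0392
gripper_force: 0.0
```

Run:
```python
from plant import r
import cv2,numpy as np
w=r.capture("wrist");t=r.capture("top")
cv2.imwrite("pics/w5.png",np.hstack([cv2.resize(w[20:320,130:400],(540,600)),cv2.resize(t[145:255,300:365],(255,600))]))
```

```text
(no output)
```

View pics/w5.png

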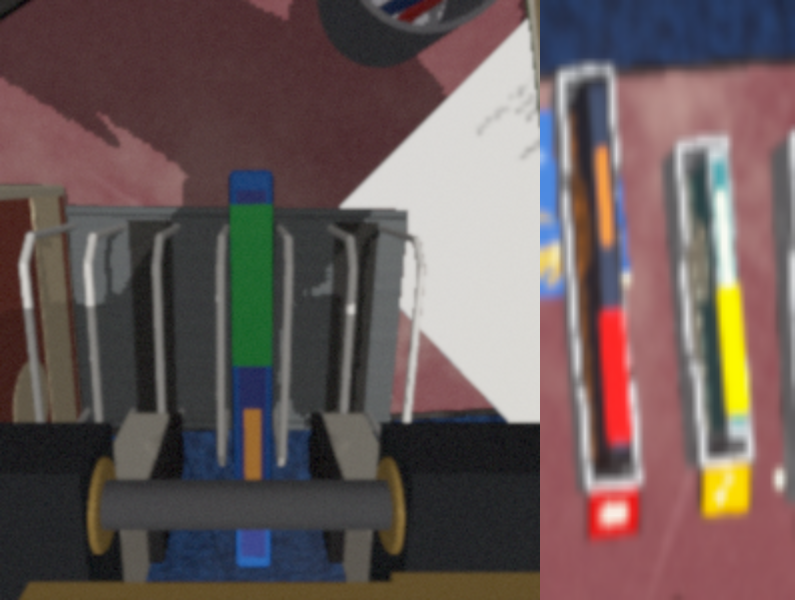

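Music is in the yellow tray, and the game case sits centred between the jaws (cols 230-272). Descending and gripping.

Request:
jog_arm(
  deltas=[
    [[-0.1,0,0,-3.5,0],[-0.1,0,0,-3.5,0],[-0.1,0,0,-1.3,0],[-0.1,0,0,0,0],[-1,0,0,0,0],[-1,0,0,0,0],[-1,0,0,0,0],[-1,0,0,0,0]],
  ],
)

```text
time_s: 19.12
tcp_pos: [0.4262, 0.2515, 0.1233]
eef_rot: [180.0, 0.0, 179.5]
contact_force: [-1.5, 0.6, 6.6]
gripper_width: 0.0159
gripper_force: 25.0
```

Request:
jog_arm(
  deltas=[
    [[-1,0,0,0,0],[-1,0,0,0.5,0],[-1,0,0,1.5,0],[-1,0,0,3,0],[-1,0,0,4,0],[-1,0,0,4,0],[-1,0,0,3,0],[-1,0,0,2,0]],
  ],
)

```text
time_s: 20.12
tcp_pos: [0.4261, 0.2512, 0.3053]
eef_rot: [179.9, 0.1, 179.5]
contact_force: [1.1, 0.2, -0.5]
gripper_width: 0.0158
gripper_force: 25.0
```

Request:
jog_arm(
  deltas=[
    [[-1,0.1,-3,0,0.03],[-1,0,-5,0,0.03],[-1,0,-6,0,0.03],[-1,0,-6,0,0.025],[-1,0,-6,0,0],[-1,0,-4,0,0],[-1,0,-2.2,0,0],[-1,0,0,0,0]],
  ],
)

```text
time_s: 21.12
tcp_pos: [0.4266, -0.0722, 0.3034]
eef_rot: [180.0, 0.0, -174.0]
contact_force: [-0.5, 0.7, -0.2]
gripper_width: 0.0156
gripper_force: 25.0
```

Request:
jog_arm(
  deltas=[
    [[-1,0,0,-3,0],[-1,0,0,-4,0],[-1,0,0,-4,0],[-1,0,0,-3,0],[-1,0,0,-2,0],[-1,0,0,-1,0],[-1,0,0,-0.4,0]],
  ],
)

```text
time_s: 22.0
tcp_pos: [0.4272, -0.0704, 0.1287]
eef_rot: [-180.0, 0.0, -173.8]
contact_force: [0.5, -0.7, -0.5]
gripper_width: 0.0159
gripper_force: 25.0
```

Request:
jog_arm(
  deltas=[
    [[-1,0,0,-0.3,0],[-1,0,0,-0.2,0],[-1,0,0,-0.1,0],[-1,0,0,-0.1,0],[-1,0,0,-0.1,0],[-1,0,0,0,0]],
  ],
)

```text
time_s: 22.75
tcp_pos: [0.4271, -0.0709, 0.1213]
eef_rot: [-180.0, 0.0, -173.9]
contact_force: [-3.5, 0.2, 8.1]
gripper_width: 0.0157
gripper_force: 25.0
```

Request:
jog_arm(
  deltas=[
    [[-0.1,0,0,0,0],[-0.1,0,0,0,0],[-0.1,0,0,0,0],[-0.1,0,0,1,0],[-0.1,0,0,3,0],[-0.1,0,0,4,0],[-0.1,0,0,4,0],[0.05,0,0,3,0]],
  ],
)

```text
time_s: 23.75
tcp_pos: [0.4272, -0.0709, 0.2732]
eef_rot: [180.0, 0.1, -173.9]
contact_force: [0.8, 1.5, -1.3]
gripper_width: 0.044
gripper_force: 0.0
```

Request:
jog_arm(
  deltas=[
    [[0.05,0.1,4,0,-0.03],[0.05,0,6,0,-0.03],[0.05,0,6,0,-0.03],[0.05,0,3.2,0,-0.034],[0.05,0,1,0,0],[0.05,0,0,0,0],[0.05,0,0,-3,0],[0.05,0,0,-3,0]],
  ],
)

```text
time_s: 24.75
tcp_pos: [0.4281, 0.13, 0.2103]
eef_rot: [180.0, 0.1, 179.0]
contact_force: [-1.0, 0.3, -0.9]
gripper_width: 0.0461
gripper_force: 0.0
```

Request:
jog_arm(
  deltas=[
    [[0.05,0,0,0,0]],
  ],
)

```text
time_s: 24.88
tcp_pos: [0.4269, 0.1292, 0.2092]
eef_rot: [-179.9, -0.2, 178.9]
contact_force: [0.7, 0.3, 0.5]
gripper_width: 0.046
gripper_force: 0.0
```

Run:
```python
from plant import r
import cv2,numpy as np
w=r.capture("wrist");t=r.capture("top")
cv2.imwrite("pics/w6.png",np.hstack([cv2.resize(w[20:320,130:400],(450,500)),cv2.resize(t[145:255,265:340],(341,500))]))
```

```text
(no output)
```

View pics/w6.png

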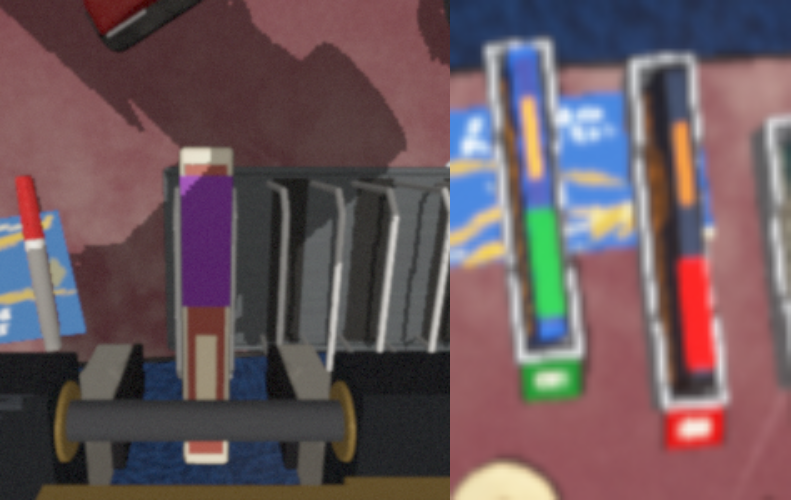

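The game case stands in the green tray, and the audiobook is centred between the jaws (cols 181-233). Gripping it.

Request:
jog_arm(
  deltas=[
    [[0.05,0,0,-3.5,0],[0.05,0,0,-3.5,0],[0.05,0,0,-1.8,0],[0.05,0,0,0,0],[-1,0,0,0,0],[-1,0,0,0,0],[-1,0,0,0,0],[-1,0,0,0,0]],
  ],
)

```text
time_s: 25.98
tcp_pos: [0.4284, 0.1311, 0.1234]
eef_rot: [-180.0, 0.1, 179.0]
contact_force: [0.2, -2.4, 6.2]
gripper_width: 0.024
gripper_force: 24.9
```

Request:
jog_arm(
  deltas=[
    [[-1,0,0,0,0],[-1,0,0,0.5,0],[-1,0,0,1.5,0],[-1,0,0,3,0],[-1,0,0,4,0],[-1,0,0,4,0],[-1,0,0,3,0],[-1,0,0,2,0]],
  ],
)

```text
time_s: 26.98
tcp_pos: [0.4278, 0.1314, 0.3042]
eef_rot: [179.9, 0.1, 179.0]
contact_force: [0.3, 1.0, -2.4]
gripper_width: 0.0239
gripper_force: 24.9
```

Request:
jog_arm(
  deltas=[
    [[-1,-0.2,-4,0,0.02],[-1,-0.5,-6,0,0.02],[-1,-0.5,-6,0,0.025],[-1,-0.5,-6,0,0],[-1,-0.5,-6,0,0],[-1,-0.5,-6,0,0],[-1,-0.5,-6,0,0],[-1,-0.5,-4,0,0]],
  ],
)

```text
time_s: 27.98
tcp_pos: [0.3901, -0.3109, 0.3023]
eef_rot: [180.0, -0.0, -177.4]
contact_force: [1.0, 0.1, -1.2]
gripper_width: 0.0241
gripper_force: 25.0
```

Request:
jog_arm(
  deltas=[
    [[-1,0,-1.1,0,0],[-1,0,0,0,0],[-1,0,0,-3,0],[-1,0,0,-4,0],[-1,0,0,-4,0],[-1,0,0,-3,0],[-1,0,0,-2,0],[-1,0,0,-1,0]],
  ],
)

```text
time_s: 28.98
tcp_pos: [0.391, -0.3185, 0.1319]
eef_rot: [180.0, -0.0, -177.2]
contact_force: [-0.1, -0.8, -1.4]
gripper_width: 0.0242
gripper_force: 25.0
```

Request:
jog_arm(
  deltas=[
    [[-1,0,0,-0.4,0],[-1,0,0,-0.3,0],[-1,0,0,-0.2,0],[-1,0,0,-0.1,0],[-1,0,0,-0.1,0],[-1,0,0,-0.1,0],[-1,0,0,0,0]],
  ],
)

```text
time_s: 29.85
tcp_pos: [0.3908, -0.3201, 0.1215]
eef_rot: [-180.0, 0.0, -177.2]
contact_force: [-3.9, 1.1, 8.4]
gripper_width: 0.0239
gripper_force: 25.0
```

Floor contact made. Releasing, lifting clear and checking.

Request:
jog_arm(
  deltas=[
    [[0.05,0,0,0,0],[0.05,0,0,0,0],[0.05,0,0,0,0],[0.05,0,0,1,0],[0.05,0,0,3,0],[0.05,0,0,4,0],[0.05,0,0,4,0],[0.05,0,0,4,0]],
  ],
)

```text
time_s: 30.85
tcp_pos: [0.3907, -0.3198, 0.2827]
eef_rot: [-180.0, 0.0, -177.3]
contact_force: [0.3, -0.2, -0.6]
gripper_width: 0.0461
gripper_force: 0.0
```

Request:
jog_arm(
  deltas=[
    [[0.05,0,4,1,0],[0.05,0,5,1,0],[0.05,0,5,1,0],[0.05,0,5,1,0],[0.05,0,0,0,0],[0.05,0,0,0,0]],
  ],
)

```text
time_s: 31.6
tcp_pos: [0.3909, -0.1297, 0.321]
eef_rot: [180.0, 0.0, -177.2]
contact_force: [0.6, 0.3, -1.1]
gripper_width: 0.0459
gripper_force: 0.0
```

Run:
```python
from plant import r
import cv2,numpy as np
w=r.capture("wrist");t=r.capture("top")
cv2.imwrite("pics/w7.png",np.vstack([cv2.resize(w[40:240,100:420],(640,400)),cv2.resize(t[150:250,265:405],(640,200))]))
```

```text
(no output)
```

View pics/w7.png

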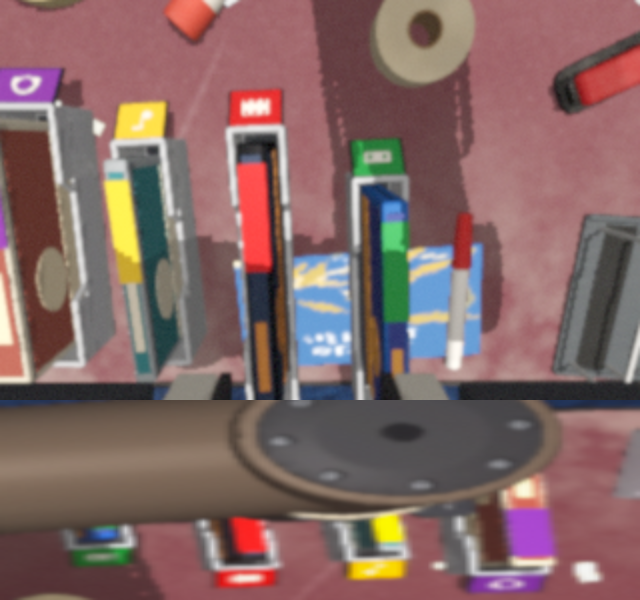

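All four cases stand in their matching trays. Their spines shift only as perspective would explain, and the jaws are clear. Handing in.

```bash
python3 -c "
from plant import r
print(r.close_job())"
```

```text
the job is handed in; nothing more can be done
None
```

All four cases are upright on the floors of their colour-matched trays and the job was handed in at about 32 s; the hand-in returned no verdict.

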